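# Flag the empty stock bin

### The arm

A 6-joint arm with a two-finger parallel gripper is mounted at the origin on the work surface. World frame = base frame: x ahead of the robot, y to its left, z up, the work surface at z = 0. Lengths are in mm, angles in degrees, forces in N, time in s.
With the tool pointing down it reaches from about 275 to 875 mm from the base axis. Payload 12.5 kg.
Tool frame: the origin (TCP) lies between the finger pads; the fingertips stand bot.tip_reach ahead of it and the grasp point (between the pads) is the TCP (bot.tip_reach is the distance from the TCP to the fingertips, in mm); z points along the fingers, y is the direction in which the jaws open and shut (so a half turn about z gives the same grasp; the last joint's range is limited). The gripper opens to 85 mm and grips with 20 to 120 N. Pads are 22 mm wide; open, the fingers measure 114 mm over their backs; the gripper's body (76 mm by 85 mm) begins 54 mm behind the grasp point. The pads swing forward as they close: fully open they stand 13 mm farther back than shut.
Start: joints at [-75.035, 20.094, 94.641, -0, 65.266, -4.847], TCP at [186.441, -517.421, 250.29] pointing down, gripper open.
Joint ranges: [-157.81, 157.81], [-45, 120.19], [0.68, 151.7], [-89.99, 269.99], [4.06, 180], [-164.3, 164.3]. Speed limits (degrees/s): [127.2, 127.2, 159.86, 180, 180, 180].

### API

Orientations are given as a 3x3 rotation matrix whose columns are the frame's x, y, z axes.
In Python, from plant import get_state, imaging, bot gives the robot as it stands.
- The arm moves only by the shell command python3 -m creep 'ROWS' [FORCE]. ROWS is JSON, a list of rows, each an object with "xyz": the shift along the tool's x, y, z in mm, a list of three; "yaw": the turn about the tool's z in rad; "hand": the opening, from 0 (shut) to 1 (fully open). In form: [{"xyz": [x, y, z], "yaw": yaw, "hand": hand}, ...]. A call has 1 to 12 rows; each row is the pose to reach, as a shift and turn from the pose commanded when the call began, along the tool's axes at that moment; what a row does not reach only later rows make up. A row lasts 1/12 s, in which the tool goes at most 41.7 mm and 7.16 degrees, less where a joint would pass 70% of its speed; a pose out of reach is approached as far as the arm can. A call with a gripper value outside its range is refused whole. The fingers move at their own pace and stop on an object; FORCE is the grip in N (left out, the last holds). Time passes only in rows, so rows that repeat a pose let the fingers close. It gives the time, the measured TCP pose, the force and the opening at its end, in the units of the state.
- get_state(): the state, without advancing time (a new reading comes with each control period).
- imaging.snapshot(name): name is "scene" or "top" or "wrist"; returns the picture (400x640x3 uint8, blue, green, red); there is no depth.
- imaging.camera_info(name): a dict with "camera_matrix" (3x3 intrinsics, pixels), "k1" (the pictures are not rectified: a ray, as slopes to the right and down, at radius r is drawn at 1 + k1 r^2 times it, then the intrinsics apply), "extrinsics" (4x4, takes a point from world to camera coordinates). Camera axes: x right, y down, z forward; pixel columns grow to the right and rows downward; lengths in mm; the calibration is good to about 2 mm. A picture is of the moment at which its call begins: read the wrist's pose just before it. camera_info takes no time and is no camera call; for the wrist camera it gives the pose at the moment of the call.
- bot.hand_in(): hands the job in, once; it reports no verdict.
The state is a dict: "t": time; "joints": joint angles; "joint_velocities": joint speeds; "tau": joint torques, N m; "ee_pos": TCP position; "ee_rot": TCP orientation; "force": force on the tool from outside, world axes, zero at the start; "ft_torque": the same for the moment, N m; "opening": finger opening in mm.
Only numpy, scipy, OpenCV 4.12 (cv2) and the standard library are available. Lean on these libraries where they do the work, as an engineer would, in place of code of your own. Each camera call takes 0.05 s, during which the arm holds its last target.

### The job

One of the three stock bins has run empty. Take the status marker by its handle, set it down squarely on the parking pad in front of the empty bin with its wheel end towards the bin and its handle pointing away from it, and let go; then turn the wheel by its knob until the red sector fills the marker's window. Do not lift the marker by the wheel knob, do not drop or tip it, and leave the loose parts on the bench alone.

Things in the scene. Friction and masses are not known exactly. Their poses are not given: they have to be found in the camera images.
- marker: Loose status marker, 0.65 kg, a flat-lying paddle 190 mm long, 110 mm wide. Origin: centre of its underside; +x runs from handle to wheel end, z up. Black handle block: x -95 to -10 mm, 36 mm wide (y), 50 mm high, heavy. Round grey housing, 110 mm across, 31 mm high, centred on x = 40 mm; its flat cover has one window, a wedge 36 degrees wide, on the end away from the handle.
- handle (a point): Where to grip the handle, across its 36 mm width: near the marker's centre of mass, 34 mm from its origin towards the handle, 30 mm above its underside.
- wheel: Wheel in the marker's housing; turns endlessly both ways about the vertical, friction 0.05 N m, stays where left. Six 60-degree sectors, counter-clockwise from above: red, white, green, blue, yellow, black; only the part under the window is seen. Origin: on the axis (marker x = 40 mm), 21 mm up. Its x axis points to the middle of red: red is centred in the window when it points along the marker's x axis.
- knob (a point): Where to grip the wheel's knob, on the axis, 56 mm above the bench: a black bar on top of the wheel, through the cover, 46 mm long along the wheel's x axis (the red direction), 16 mm wide, standing from 31 mm (the cover) to 72 mm above the bench. Turn it at most about 1.5 rad a grasp, then let go and take it again.
- red_mark (a point): Middle of the red sector, on the wheel's disc, 36 mm from the axis (hidden under the cover until it comes to the window).
- window (a point): Middle of the window (20 to 51 mm from the wheel's axis) in the marker's cover, 36 mm from the axis along the marker's +x, 25 mm up.
- bay_empty: Fixed bay with the empty bin. Origin: centre of its parking pad, painted flat on the bench (grey, white border, 230 mm along x, 140 mm along y); +x points from pad to bin. Open blue bin from x = 128 to 262 mm, 120 mm wide, 75 mm high at the back, 45 mm in front. Park the marker with its origin on this origin and its x axis along this x axis.
- bay_filters: Like the empty bay, but its bin holds small round red and white filters.
- bay_boxes: Like the empty bay, but its bin holds small yellow and brown boxes.
- oil_filter: Loose white can-shaped oil filter, 68 mm across, 78 mm high, standing; origin under its centre. Leave alone.
- carton: Loose yellow carton 55 x 40 x 35 mm; origin under its centre. Leave alone.
- bearing: Loose steel bearing ring, 52 mm across, 15 mm high, lying flat; origin under its centre. Leave alone.
Mind the look-alikes: they are no part of the job. There is more than one size of the marker; the job needs the smaller.

How it is judged (in metres and radians):
On the way, in this order (a step that is already met when the one before it is completed fails the run):
1. the marker stands squarely on the pad of the empty bin, wheel end to the bin, let go, red not yet in the window (x of marker in the frame of bay_empty between -0.02 and 0.02 m and y of marker in the frame of bay_empty between -0.02 and 0.02 m and angle between the x axis of marker and the x axis of bay_empty, either way round below 0.2 rad and x of window in the frame of bay_empty above 0.03 m and angle between marker's own z axis and vertical below 0.05 rad and height (world z) of marker below 0.005 m and contact force between the fingers and marker below 0.2 N and not (distance between red_mark and window below 0.007 m)), for 0.2 s.
2. the wheel is turned until red fills the window (distance between red_mark and window below 0.007 m), for 0.2 s.
At the end, for the whole second after the job is handed in: Marker flat, at rest on the empty bin's pad: origin within 20 mm of the pad's centre along each bay axis, x axis within 0.2 rad of the bay's, wheel end to the bin. Middle of red within 7 mm of the middle of the window (red alone shows), wheel still (x of marker in the frame of bay_empty between -0.02 and 0.02 m and y of marker in the frame of bay_empty between -0.02 and 0.02 m and angle between the x axis of marker and the x axis of bay_empty, either way round below 0.2 rad and x of window in the frame of bay_empty above 0.03 m and angle between marker's own z axis and vertical below 0.05 rad and height (world z) of marker below 0.005 m and distance between red_mark and window below 0.007 m and linear speed of marker below 0.01 m/s and angular speed of wheel below 0.1 rad/s); the robot touches nothing.
It fails at once if the marker is lifted by its wheel knob (height (world z) of marker above 0.012 m and contact force between the fingers and wheel above 1 N).
It fails at once if the marker is dropped (let go more than 20 mm above the bench) (height (world z) of marker above 0.02 m and contact force between the fingers and marker below 0.1 N).
It fails at once if the marker is tipped by more than 0.5 rad (angle between marker's own z axis and vertical above 0.5 rad).
It fails at once if the oil filter, carton or bearing is moved by more than 25 mm (distance of any of oil_filter, carton, bearing from where it was at the start of the episode above 0.025 m).
It also fails if it takes over 64 s, if anything falls off the work surface, if the arm or the gripper's body presses on something with over 40 N, if the wrist force passes 120 N, or if a joint passes its speed limit or range.

## Working session

There is one attempt and no reset: what is moved stays moved. The work goes in short steps, Python scripts to look and compute and a shell command to move; the robot and the scene stay as the last step left them, time stands still between calls to the robot, and variables do not carry over. Pictures are saved under pics/ and viewed, and the job is handed in when it is done.

```bash
mkdir -p pics; ls
cat > h.py <<'E'
import numpy as np, cv2
from plant import get_state, imaging, bot
def ray(name,u,v,ci=None):
    ci=ci or imaging.camera_info(name)
    K=np.array(ci["camera_matrix"],float);E=np.array(ci["extrinsics"],float);k=ci["k1"]
    p=cv2.undistortPoints(np.array([[[u,v]]],float),K,np.array([k,0,0,0,0.]))[0,0]
    d=E[:3,:3].T@np.array([p[0],p[1],1]); o=-E[:3,:3].T@E[:3,3]
    return o,d/np.linalg.norm(d)
def onz(name,u,v,z,ci=None):
    o,d=ray(name,u,v,ci); return o+d*(z-o[2])/d[2]
def proj(name,P,ci=None):
    ci=ci or imaging.camera_info(name)
    K=np.array(ci["camera_matrix"],float);E=np.array(ci["extrinsics"],float)
    r,_=cv2.Rodrigues(E[:3,:3])
    return cv2.projectPoints(np.array(P,float).reshape(-1,1,3),r,E[:3,3],K,np.array([ci["k1"],0,0,0,0.]))[0][:,0]
E
python3 - <<'E'
from h import *
for n in ["scene","top","wrist"]:
    cv2.imwrite(f"pics/{n}0.png",imaging.snapshot(n))
s=get_state();print(s["t"],s["ee_pos"],s["ee_rot"],s["opening"],bot.tip_reach)
E
```

```text
pics
0.15 [ 186.36457492 -517.20596765  249.88244577] [[ 9.40818110e-01  3.38911841e-01 -2.19892538e-04]
 [ 3.38911902e-01 -9.40817717e-01  8.63374214e-04]
 [ 8.57289495e-05 -8.86802294e-04 -9.99999603e-01]] 85.17662541700408 19.0
```

View pics/top0.png

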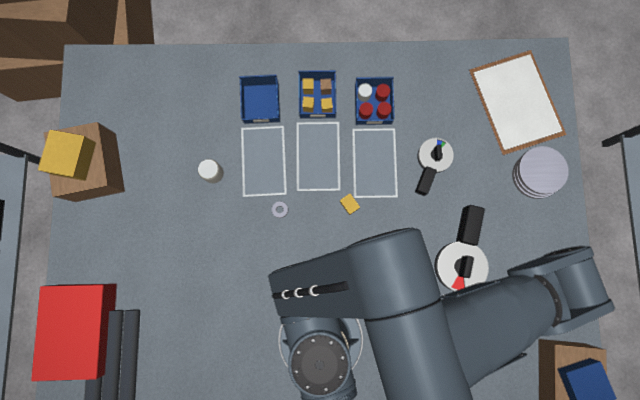

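View pics/scene0.png

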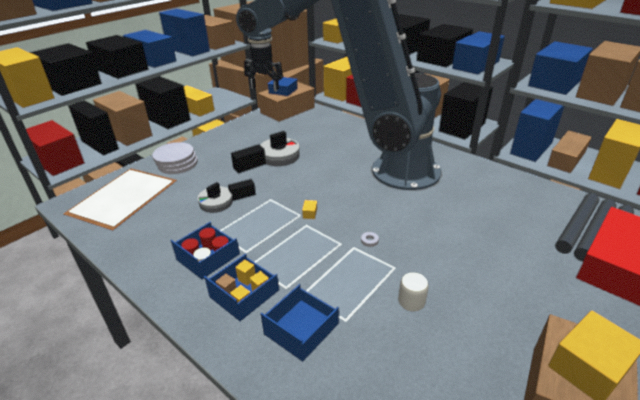

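View pics/wrist0.png

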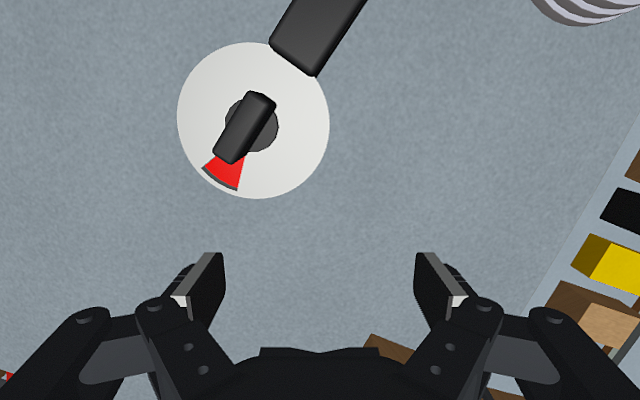

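The top view shows two markers, one with its housing at px (436,155) and handle at (426,181), the other with its housing at (463,265) and handle at (470,225). The first is clearly the smaller. There are three bins: (260,98) is empty, (318,93) holds boxes and (375,100) holds filters. The target pad is therefore the left one, at (264,161). Next I'll enlarge and measure.

Run:
```python
from h import *
im=cv2.imread("pics/top0.png")
a=cv2.resize(im[120:300,390:500],None,fx=3.2,fy=3.2,interpolation=cv2.INTER_CUBIC)
b=cv2.resize(im[60:220,225:305],None,fx=3.6,fy=3.6,interpolation=cv2.INTER_CUBIC)
h=max(a.shape[0],b.shape[0]);c=np.zeros((h,a.shape[1]+b.shape[1],3),np.uint8)
c[:a.shape[0],:a.shape[1]]=a;c[:b.shape[0],a.shape[1]:]=b
cv2.imwrite("pics/crop1.png",c)
ci=imaging.camera_info("top")
hsv=cv2.cvtColor(im,cv2.COLOR_BGR2HSV)
# housing
for nm,(x0,y0,x1,y1) in dict(small=(405,125,465,205),big=(425,195,500,300)).items():
    sub=im[y0:y1,x0:x1].astype(int); g=sub.sum(2)/3
    sat=sub.max(2)-sub.min(2)
    w=((g>165)).astype(np.uint8)
    k=((g<60)).astype(np.uint8)
    for lab,m in (("white",w),("black",k)):
        cs,_=cv2.findContours(m,cv2.RETR_EXTERNAL,cv2.CHAIN_APPROX_NONE)
        for c in cs:
            if cv2.contourArea(c)<40: continue
            c=c+[x0,y0]
            (cx,cy),r=cv2.minEnclosingCircle(c); rr=cv2.minAreaRect(c)
            z=31 if lab=="white" else 50
            P=[onz("top",u,v,z,ci)[:2] for u,v in cv2.boxPoints(rr)]
            print(nm,lab,(round(cx,1),round(cy,1),round(r,1)),"rect",np.round(rr[0],1),"world",np.round(onz("top",*rr[0],z,ci),1),"size",np.round([np.linalg.norm(P[0]-P[1]),np.linalg.norm(P[1]-P[2])],1), np.round(np.degrees(np.arctan2(*(P[1]-P[0])[::-1])),1))
# pad: white border
x0,y0,x1,y1=235,120,292,203
sub=im[y0:y1,x0:x1].astype(int).sum(2)/3
m=(sub>175).astype(np.uint8)
cs,_=cv2.findContours(m,cv2.RETR_EXTERNAL,cv2.CHAIN_APPROX_NONE)
c=max(cs,key=cv2.contourArea)+[x0,y0]
rr=cv2.minAreaRect(c);P=np.array([onz("top",u,v,0,ci)[:2] for u,v in cv2.boxPoints(rr)])
print("pad",rr,np.round(P,1),P.mean(0),np.linalg.norm(P[0]-P[1]),np.linalg.norm(P[1]-P[2]))
```

```text
small white (436.0, 154.0, 17.2) rect [436.  153.9] world [ 568.5 -378.9   31. ] size [100.7 108.3] -18.8
small black (421.0, 177.0, 18.2) rect [421.6 177.6] world [ 488.3 -324.8   50. ] size [100.2  67.6] -25.8
small black (437.5, 152.5, 7.9) rect [435.9 152.6] world [ 568.  -373.6   50. ] size [31.8 47.7] -83.7
big white (463.0, 266.0, 26.1) rect [461.7 263.5] world [ 220.9 -438.3   31. ] size [155.4 138.8] -73.2
big black (468.5, 291.0, 31.5) rect [468.9 292. ] world [ 136.4 -448.    50. ] size [190.8  31.1] -72.8
big black (465.5, 266.5, 11.0) rect [463.  266.1] world [ 213.2 -435.8   50. ] size [64.7 48. ] -14.9
big black (469.9, 224.3, 20.9) rect [470.1 224.3] world [ 339.6 -466.    50. ] size [120.5  65.6] -14.7
pad ((263.0145263671875, 160.8132781982422), (68.80933380126953, 43.39494705200195), 87.33700561523438) [[676.3 257.1]
 [681.1 113.7]
 [450.4 103.9]
 [446.  243.9]] [563.45032745 179.6471017 ] 143.4534928141643 231.00219044151447
```

View pics/crop1.png

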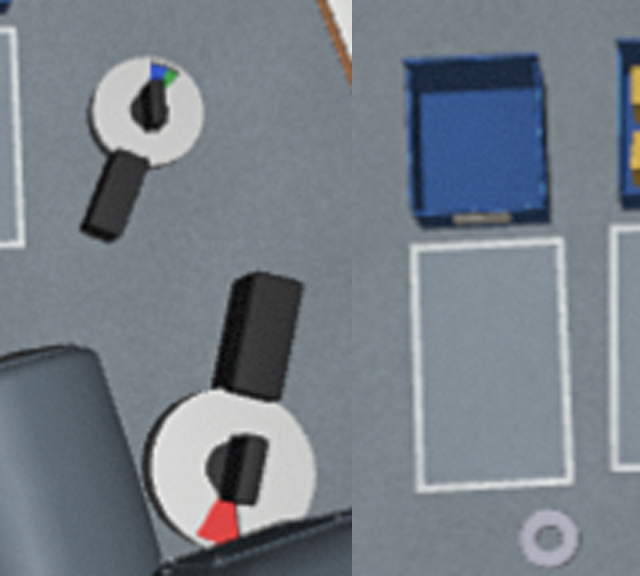

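The enlarged crop confirms it. The small marker's housing measures about 101–108 mm across, against the given 110 mm, while the other's is about 140–155 mm. The left bin is empty, and its pad measures 231×143 mm, matching 230×140. The window shows blue on the left and green on the right. Next I'll work out a viewing pose above the small marker.

```bash
cat >> h.py <<'E'
def shift(target,yaw_world_deg=None,s=None):
    "print tool-frame shift to world target and yaw (rad) so tool x axis has that world angle"
    s=s or get_state();R=np.array(s["ee_rot"]);p=np.array(s["ee_pos"])
    d=R.T@(np.array(target,float)-p);a=np.degrees(np.arctan2(R[1,0],R[0,0]))
    y=None
    if yaw_world_deg is not None: y=-np.radians((yaw_world_deg-a+180)%360-180)
    print("t",s["t"],"pos",np.round(p,1),"toolx",round(a,2),"shift",np.round(d,1),"yaw",y and round(y,4),"j",np.round(s["joints"],1))
E
python3 - <<'E'
from h import *
ci=imaging.camera_info("wrist");E=np.array(ci["extrinsics"]);s=get_state();R=np.array(s["ee_rot"])
print("cam in tool",R.T@(-E[:3,:3].T@E[:3,3]-s["ee_pos"]),"\n",(E[:3,:3]@R))
h=onz("top",426,181,50);c=onz("top",436.,154,31);print(h,c,np.degrees(np.arctan2(*(c-h)[:2][::-1])))
shift([480,-348,250],-20)
E
```

```text
cam in tool [  69.59856297    0.14069358 -122.27079992] 
 [[ 1.38707682e-04  9.99999951e-01  2.81201752e-04]
 [-9.60472016e-01  2.11504809e-04 -2.78376474e-01]
 [-2.78376520e-01 -2.31473458e-04  9.60471998e-01]]
[ 477.24067114 -337.95289448   50.        ] [ 568.03629599 -378.78197544   31.        ] -24.212551165432757
t 0.15 pos [ 186.4 -517.2  249.9] toolx 19.81 shift [333.6 -59.7  -0. ] yaw 0.6948 j [-75.   20.1  94.7   0.   65.3  -4.8]
```

```bash
python3 -m creep '[{"xyz":[38,-7,0],"yaw":0.08,"hand":1},{"xyz":[76,-14,0],"yaw":0.16,"hand":1},{"xyz":[114,-20,0],"yaw":0.24,"hand":1},{"xyz":[152,-27,0],"yaw":0.32,"hand":1},{"xyz":[190,-34,0],"yaw":0.4,"hand":1},{"xyz":[228,-41,0],"yaw":0.48,"hand":1},{"xyz":[266,-48,0],"yaw":0.56,"hand":1},{"xyz":[304,-55,0],"yaw":0.64,"hand":1},{"xyz":[325,-58,0],"yaw":0.69,"hand":1},{"xyz":[334,-60,0],"yaw":0.72,"hand":1},{"xyz":[334,-60,0],"yaw":0.72,"hand":1},{"xyz":[334,-60,0],"yaw":0.72,"hand":1}]'
python3 - <<'E'
from h import *
import pickle
ci=imaging.camera_info("wrist");im=imaging.snapshot("wrist");pickle.dump(ci,open("ci1.pkl","wb"))
cv2.imwrite("pics/w1.png",im);shift([0,0,0],0)
E
```

```text
t: 1.15
ee_pos: [480.2, -347.6, 249.9]
ee_rot: [[0.932, -0.364, -0.001], [-0.364, -0.932, 0.0], [-0.001, -0.0, -1.0]]
force: [-0.0, -0.5, 0.8]
opening: 85.7
t 1.2 pos [ 479.8 -348.   250.1] toolx -21.38 shift [-573.5 -149.2  250.4] yaw -0.3731 j [-40.4  24.6  88.1  -0.   67.4  70.9]
```

View pics/w1.png

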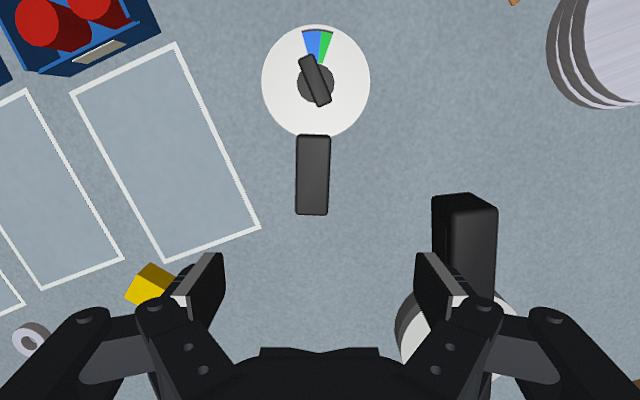

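The wrist view shows the small marker clearly: housing at about (315,81), handle top at about (313,175), blue/green window at (317,43), and the knob leaning slightly anticlockwise.

Run:
```python
from h import *
import pickle
ci=pickle.load(open("ci1.pkl","rb"));im=cv2.imread("pics/w1.png")
g=im.astype(int).mean(2)
def big(m,x0,y0,x1,y1):
    mm=np.zeros(m.shape,np.uint8);mm[y0:y1,x0:x1]=m[y0:y1,x0:x1]
    c,_=cv2.findContours(mm,cv2.RETR_EXTERNAL,cv2.CHAIN_APPROX_NONE);return max(c,key=cv2.contourArea)
c=big(g>195,245,10,385,145)
W=np.array([onz("wrist",u,v,31,ci)[:2] for u,v in c[:,0]])
(hx,hy),hr=cv2.minEnclosingCircle(W.astype(np.float32)); e=cv2.fitEllipse(W.astype(np.float32))
print("housing",hx,hy,hr,e)
c=big(g<95,285,128,345,230)
W=np.array([onz("wrist",u,v,50,ci)[:2] for u,v in c[:,0]])
r=cv2.minAreaRect(W.astype(np.float32));b=cv2.boxPoints(r);print("handle",r,cv2.boundingRect(c))
H=np.array(r[0]);C=np.array([hx,hy]);d=(C-H);a=np.degrees(np.arctan2(d[1],d[0]));print("axis",a,np.linalg.norm(d))
u=d/np.linalg.norm(d);print("origin from housing",C-40*u,"grip",C-74*u)
c=big(g<95,290,48,340,112)
W=np.array([onz("wrist",u,v,72,ci)[:2] for u,v in c[:,0]])
print("knob blob",cv2.minAreaRect(W.astype(np.float32)))
```

```text
housing 567.460693359375 -378.4715270996094 54.88033676147461 ((568.1814575195312, -378.8139953613281), (106.50984954833984, 109.13026428222656), 157.62376403808594)
handle ((483.8348693847656, -342.3454895019531), (34.88127899169922, 84.13336181640625), 66.62792205810547) (295, 134, 36, 82)
axis -23.36416065835447 91.09538422960641
origin from housing [ 530.74057864 -362.60857733] grip [ 499.52848114 -349.12507003]
knob blob ((567.0703735351562, -378.6936950683594), (31.944416046142578, 43.56718444824219), 67.7193603515625)
```

Run:
```python
from h import *
shift([499.5,-349.1,30],-23.4)
```

```text
t 1.2 pos [ 479.8 -348.   250.1] toolx -21.38 shift [ 18.9  -6.2 220. ] yaw 0.0353 j [-40.4  24.6  88.1  -0.   67.4  70.9]
```

```bash
python3 -m creep '[{"xyz":[10,-3,30],"yaw":0.02,"hand":1},{"xyz":[19,-6,65],"yaw":0.035,"hand":1},{"xyz":[19,-6,105],"yaw":0.035,"hand":1},{"xyz":[19,-6,140],"yaw":0.035,"hand":1},{"xyz":[19,-6,170],"yaw":0.035,"hand":1},{"xyz":[19,-6,195],"yaw":0.035,"hand":1},{"xyz":[19,-6,212],"yaw":0.035,"hand":1},{"xyz":[19,-6,220],"yaw":0.035,"hand":1},{"xyz":[19,-6,220],"yaw":0.035,"hand":1},{"xyz":[19,-6,220],"yaw":0.035,"hand":1}]' 60
python3 - <<'E'
from h import *
shift([499.5,-349.1,30],-23.4)
cv2.imwrite("pics/w2.png",imaging.snapshot("wrist"))
E
```

```text
t: 2.03
ee_pos: [500.0, -349.8, 31.0]
ee_rot: [[0.917, -0.398, 0.0], [-0.398, -0.917, -0.0], [0.0, 0.0, -1.0]]
force: [-0.1, -0.4, 0.6]
opening: 85.2
t 2.0333 pos [ 500.  -349.8   31. ] toolx -23.47 shift [-0.8 -0.4  1. ] yaw -0.0012 j [-39.3  42.6  92.8  -0.   44.6  74.1]
```

View pics/w2.png

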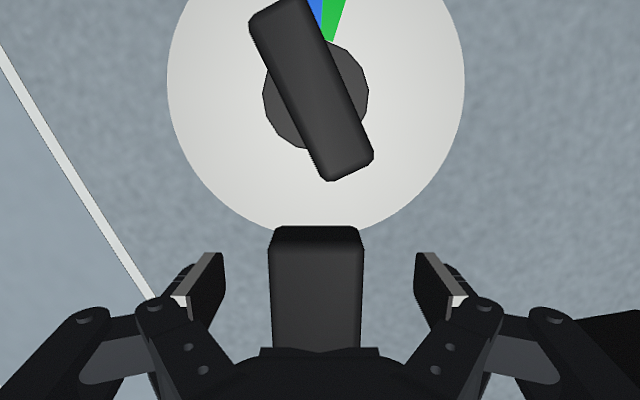

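The jaws straddle the handle, which is centred at column 316 against 320 for the jaws. Closing now.

```bash
python3 -m creep '[{"xyz":[0,0,0],"yaw":0,"hand":0},{"xyz":[0,0,0],"yaw":0,"hand":0},{"xyz":[0,0,0],"yaw":0,"hand":0},{"xyz":[0,0,0],"yaw":0,"hand":0},{"xyz":[0,0,0],"yaw":0,"hand":0},{"xyz":[0,0,0],"yaw":0,"hand":0},{"xyz":[0,0,0],"yaw":0,"hand":0},{"xyz":[0,0,0],"yaw":0,"hand":0}]' 80
python3 - <<'E'
from h import *
im=imaging.snapshot("wrist");cv2.imwrite("pics/w3.png",im)
shift([499.5,-349.1,30],-23.4);s=get_state();print(s["opening"],s["force"])
E
```

```text
t: 2.75
ee_pos: [500.5, -349.3, 31.0]
ee_rot: [[0.917, -0.398, 0.001], [-0.398, -0.917, -0.001], [0.001, 0.0, -1.0]]
force: [-0.6, 0.6, 5.2]
opening: 35.4
t 2.8 pos [ 500.5 -349.3   31. ] toolx -23.44 shift [-1.   0.2  1. ] yaw -0.0007 j [-39.3  42.6  92.8   0.   44.5  74.2]
35.082461393498654 [0.0164713  1.18180263 5.23396522]
```

View pics/w3.png

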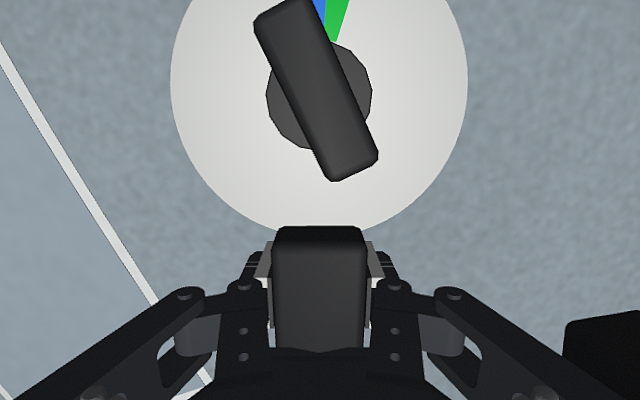

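Gripped at 35 mm. I'll lift gently and check the hold.

```bash
python3 -m creep '[{"xyz":[0,0,-5],"yaw":0,"hand":0},{"xyz":[0,0,-15],"yaw":0,"hand":0},{"xyz":[0,0,-30],"yaw":0,"hand":0},{"xyz":[0,0,-50],"yaw":0,"hand":0},{"xyz":[0,0,-70],"yaw":0,"hand":0},{"xyz":[0,0,-88],"yaw":0,"hand":0},{"xyz":[0,0,-100],"yaw":0,"hand":0},{"xyz":[0,0,-100],"yaw":0,"hand":0}]'
python3 - <<'E'
from h import *
im=imaging.snapshot("wrist");cv2.imwrite("pics/w4.png",im)
cv2.imwrite("pics/s4.png",imaging.snapshot("scene"))
shift([530.1,177.9,130],2.9);s=get_state();print(s["opening"],s["force"])
E
```

```text
t: 3.47
ee_pos: [501.0, -349.7, 133.0]
ee_rot: [[0.917, -0.398, 0.003], [-0.398, -0.917, -0.002], [0.004, 0.001, -1.0]]
force: [1.0, -0.7, -6.9]
opening: 35.0
t 3.5667 pos [ 499.9 -348.9  129.9] toolx -23.45 shift [-1.819e+02 -4.953e+02  1.000e-01] yaw -0.4598 j [-39.3  34.2  91.   -0.   54.8  74.2]
34.92159670779938 [ 0.64966918 -0.20624812 -7.40624899]
```

View pics/s4.png

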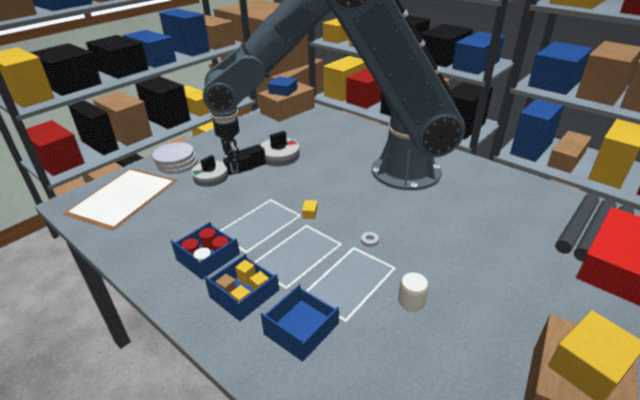

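The marker hangs level, with about 7 N of load. The scene view shows it clear of the bench at (225,165). Carrying it across now.

```bash
python3 -m creep '[{"xyz":[-3,-8,0],"yaw":0,"hand":0},{"xyz":[-9,-24,0],"yaw":-0.02,"hand":0},{"xyz":[-18,-49,0],"yaw":-0.05,"hand":0},{"xyz":[-28,-76,0],"yaw":-0.08,"hand":0},{"xyz":[-38,-103,0],"yaw":-0.11,"hand":0},{"xyz":[-48,-130,0],"yaw":-0.14,"hand":0},{"xyz":[-58,-157,0],"yaw":-0.17,"hand":0},{"xyz":[-68,-184,0],"yaw":-0.2,"hand":0},{"xyz":[-78,-211,0],"yaw":-0.23,"hand":0},{"xyz":[-87,-236,0],"yaw":-0.26,"hand":0},{"xyz":[-94,-255,0],"yaw":-0.28,"hand":0},{"xyz":[-97,-264,0],"yaw":-0.29,"hand":0}]'
python3 -c "
from h import *
shift([530.1,177.9,130],2.9)"
```

```text
t: 4.57
ee_pos: [515.1, -64.9, 129.5]
ee_rot: [[0.993, -0.115, -0.002], [-0.115, -0.993, 0.001], [-0.002, -0.001, -1.0]]
force: [-0.3, -0.1, -7.2]
opening: 35.0
t 4.5667 pos [515.1 -64.9 129.5] toolx -6.6 shift [ -13.1 -242.9   -0.3] yaw -0.1658 j [-12.3  26.3 105.1   0.   48.7  84.2]
```

```bash
python3 -m creep '[{"xyz":[0,-8,0],"yaw":0,"hand":0},{"xyz":[-1,-25,0],"yaw":-0.02,"hand":0},{"xyz":[-3,-50,0],"yaw":-0.04,"hand":0},{"xyz":[-4,-77,0],"yaw":-0.06,"hand":0},{"xyz":[-6,-104,0],"yaw":-0.08,"hand":0},{"xyz":[-7,-131,0],"yaw":-0.1,"hand":0},{"xyz":[-9,-158,0],"yaw":-0.12,"hand":0},{"xyz":[-10,-185,0],"yaw":-0.14,"hand":0},{"xyz":[-12,-210,0],"yaw":-0.15,"hand":0},{"xyz":[-13,-230,0],"yaw":-0.16,"hand":0},{"xyz":[-13,-241,0],"yaw":-0.166,"hand":0},{"xyz":[-13,-243,0],"yaw":-0.166,"hand":0}]'
python3 - <<'E'
from h import *
import pickle
t=imaging.snapshot("top")
pickle.dump(imaging.camera_info("wrist"),open("ci5.pkl","wb"))
w=imaging.snapshot("wrist");cv2.imwrite("pics/w5.png",w)
cv2.imwrite("pics/t5.png",t)
shift([530.1,177.9,130],2.9)
E
```

```text
t: 5.57
ee_pos: [532.1, 175.9, 129.9]
ee_rot: [[0.999, 0.048, -0.0], [0.048, -0.999, 0.0], [-0.0, -0.0, -1.0]]
force: [-0.3, 0.1, -6.5]
opening: 35.2
t 5.6667 pos [532.1 174.2 129.9] toolx 2.69 shift [-1.8 -3.8 -0.1] yaw -0.0037 j [ 13.4  29.8  99.   -0.   51.3 100.7]
```

View pics/w5.png

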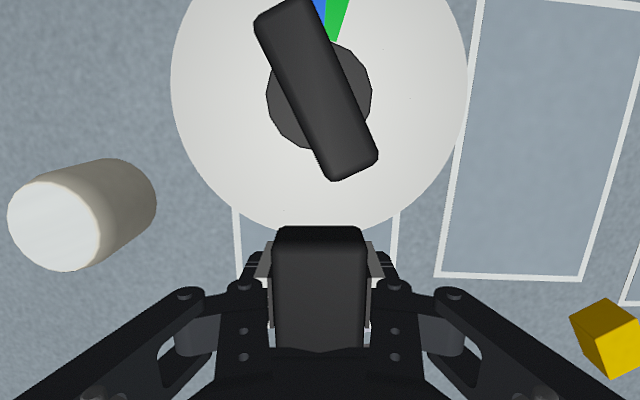

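View pics/t5.png

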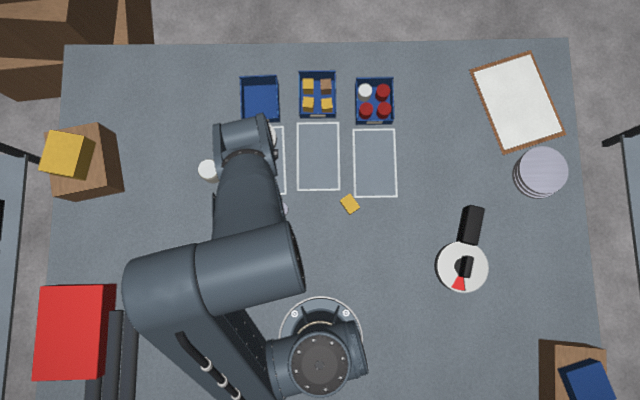

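Run:
```python
from h import *
import pickle
ci=pickle.load(open("ci5.pkl","rb"));g=cv2.imread("pics/w5.png").astype(int).mean(2)
for v in (220,235,250):
    r=g[v];L=[u for u in range(222,250) if r[u]>205];R=[u for u in range(380,410) if r[u]>205]
    if L and R:
        a=onz("wrist",np.mean(L),v,0,ci);b=onz("wrist",np.mean(R),v,0,ci);print(L[0],L[-1],R[0],R[-1],a[:2].round(1),b[:2].round(1),((a+b)/2)[:2].round(1),np.linalg.norm(a-b))
p=onz("top",280,209,7);print("bearing",p, "carton",onz("top",349,203,35),"filter",onz("top",209,169,78))
```

```text
233 238 380 398 [507.6 243.2] [513.7 115. ] [510.7 179.1] 128.36004897874875
234 239 392 397 [494.1 242.7] [500.5 109.1] [497.3 175.9] 133.72466842855394
235 240 390 396 [480.3 242.2] [486.7 108.8] [483.5 175.5] 133.55029618016863
bearing [401.46865048 123.56100347   7.        ] carton [413.57717135 -96.34158282  35.        ] filter [520.28206115 334.81036368  78.        ]
```

The wrist view puts the pad's midline at y≈179 at the pad centre with about 134 mm between line centres, which agrees with the top view. Lowering with a small correction.

```bash
python3 -m creep '[{"xyz":[-1,-2,10],"yaw":0,"hand":0},{"xyz":[-2,-3,28],"yaw":0,"hand":0},{"xyz":[-2,-3,46],"yaw":0,"hand":0},{"xyz":[-2,-3,62],"yaw":0,"hand":0},{"xyz":[-2,-3,75],"yaw":0,"hand":0},{"xyz":[-2,-3,84],"yaw":0,"hand":0},{"xyz":[-2,-3,90],"yaw":0,"hand":0},{"xyz":[-2,-3,94],"yaw":0,"hand":0},{"xyz":[-2,-3,96],"yaw":0,"hand":0},{"xyz":[-2,-3,96],"yaw":0,"hand":0}]'
python3 -c "
from h import *
shift([530.1,177.9,30],2.9)"
```

```text
t: 6.5
ee_pos: [530.3, 177.4, 34.4]
ee_rot: [[0.999, 0.047, 0.0], [0.047, -0.999, 0.0], [0.0, -0.0, -1.0]]
force: [-0.2, 0.2, -7.0]
opening: 35.7
t 6.5 pos [530.3 177.4  34.4] toolx 2.68 shift [-0.2 -0.5  4.4] yaw -0.0039 j [ 13.7  38.6 100.9  -0.   40.5 101. ]
```

```bash
python3 -m creep '[{"xyz":[0,0,1],"yaw":0,"hand":0},{"xyz":[0,0,2],"yaw":0,"hand":0},{"xyz":[0,0,3],"yaw":0,"hand":0},{"xyz":[0,0,4],"yaw":0,"hand":0},{"xyz":[0,0,4],"yaw":0,"hand":0},{"xyz":[0,0,4],"yaw":0,"hand":0}]'
```

```text
t: 7.0
ee_pos: [530.3, 177.5, 31.0]
ee_rot: [[0.999, 0.047, 0.001], [0.047, -0.999, 0.0], [0.001, -0.0, -1.0]]
force: [-4.3, -0.9, 5.5]
opening: 35.3
```

It has landed: the force went from -7 N to +5.5 N. Opening and rising.

```bash
python3 -m creep '[{"xyz":[0,0,0],"yaw":0,"hand":0.6},{"xyz":[0,0,0],"yaw":0,"hand":0.8},{"xyz":[0,0,0],"yaw":0,"hand":1},{"xyz":[0,0,0],"yaw":0,"hand":1},{"xyz":[0,0,0],"yaw":0,"hand":1},{"xyz":[0,0,-15],"yaw":0,"hand":1},{"xyz":[0,0,-45],"yaw":0,"hand":1},{"xyz":[0,0,-80],"yaw":0,"hand":1},{"xyz":[0,0,-120],"yaw":0,"hand":1},{"xyz":[0,0,-150],"yaw":0,"hand":1},{"xyz":[0,0,-160],"yaw":0,"hand":1},{"xyz":[0,0,-160],"yaw":0,"hand":1}]'
python3 - <<'E'
from h import *
import pickle
ci=imaging.camera_info("wrist");pickle.dump(ci,open("ci6.pkl","wb"))
cv2.imwrite("pics/w6.png",imaging.snapshot("wrist"));shift([0,0,0],0)
E
```

```text
t: 8.0
ee_pos: [531.3, 177.7, 192.9]
ee_rot: [[0.999, 0.047, 0.005], [0.047, -0.999, 0.001], [0.005, -0.001, -1.0]]
force: [-0.0, 0.0, -0.6]
opening: 85.6
t 8.05 pos [530.3 177.5 190.7] toolx 2.68 shift [-538.3  152.5  189.8] yaw 0.0468 j [ 13.7  24.9  96.7   0.   58.3 101. ]
```

View pics/w6.png

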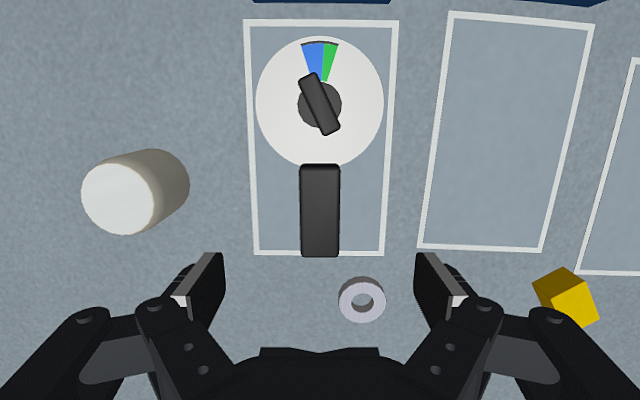

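The marker sits in the pad. The housing is at (320,103), the handle at (319,210), and the border corners at (244,20), (399,20), (384,254) and (255,254).

```bash
cat > m.py <<'E'
from h import *
import pickle,sys
def big(m,x0,y0,x1,y1):
    mm=np.zeros(m.shape,np.uint8);mm[y0:y1,x0:x1]=m[y0:y1,x0:x1]
    c,_=cv2.findContours(mm,cv2.RETR_EXTERNAL,cv2.CHAIN_APPROX_NONE);return max(c,key=cv2.contourArea)
def W(c,z,ci): return np.array([onz("wrist",u,v,z,ci)[:2] for u,v in np.asarray(c).reshape(-1,2)])
ci=pickle.load(open("ci6.pkl","rb"));im=cv2.imread("pics/w6.png");g=im.astype(int).mean(2)
P=W([(244,20),(399,20),(384,255),(254,255)],0,ci)  # pad outer corners
ctr=P.mean(0);ax=(P[0]+P[1]-P[2]-P[3]);pa=np.degrees(np.arctan2(ax[1],ax[0]))
print("pad",P.round(1),ctr.round(1),pa,np.linalg.norm(P[0]-P[3]),np.linalg.norm(P[0]-P[1]))
h=W(big(g>190,252,32,388,170),31,ci)
e=cv2.fitEllipse(h.astype(np.float32));cc,r=cv2.minEnclosingCircle(h.astype(np.float32))
C=np.array(cc);print("housing",cc,r,e)
hd=W(big(g<95,290,160,350,265),50,ci);r=cv2.minAreaRect(hd.astype(np.float32));print("handle",r)
d=C-np.array(r[0]);a=np.arctan2(d[1],d[0]);print("axis",np.degrees(a),np.linalg.norm(d))
o=C-40*np.array([np.cos(a),np.sin(a)]);b=np.radians(pa);q=o-ctr
print("origin",o,"in bay",q@[np.cos(b),np.sin(b)],q@[-np.sin(b),np.cos(b)],"dang",np.degrees(a)-pa)
hsv=cv2.cvtColor(im,cv2.COLOR_BGR2HSV)
for n,lo,hi in (("blue",100,125),("green",45,80)):
    m=cv2.inRange(hsv,(lo,120,80),(hi,255,255));m[:30]=0;m[90:]=0
    ys,xs=np.nonzero(m[:, :]);k=(xs>280)&(xs<360);w=W(np.c_[xs[k],ys[k]],22,ci)-C
    an=np.degrees(np.arctan2(w[:,1],w[:,0])-a);print(n,k.sum(),np.percentile(an,[1,50,99]).round(1))
# knob top: brightest dark bar
k=big(((g<60)).astype(np.uint8),285,65,350,142)
kw=W(k,72,ci);rk=cv2.minAreaRect(kw.astype(np.float32));print("knob",rk)
E
python3 m.py
python3 - <<'E'
import cv2
im=cv2.imread("pics/w6.png")[30:150,260:380];cv2.imwrite("pics/c6.png",cv2.resize(im,None,fx=5,fy=5,interpolation=cv2.INTER_CUBIC))
E
```

```text
pad [[674.1 251.2]
 [680.6 112.9]
 [451.9 103.7]
 [445.3 243.4]] [563.  177.8] 2.131704787460629 228.90577703823055 138.4900949142637
housing (603.1669921875, 180.6994171142578) 54.77042007446289 ((603.9746704101562, 180.7078399658203), (106.51014709472656, 109.15118408203125), 3.2996060848236084)
handle ((513.1820678710938, 176.27249145507812), (84.94454956054688, 34.852638244628906), 2.7958126068115234)
axis 2.8164698188255706 90.09375269696153
origin [563.21531002 178.73394203] in bay 0.2776245187428684 0.9171298175134492 dang 0.6847650313649414
blue 521 [-3.8  5.9 17. ]
green 336 [-17.4 -11.3  -5.1]
knob ((603.1871948242188, 180.76943969726562), (44.31185531616211, 16.394319534301758), 29.073780059814453)
```

View pics/c6.png

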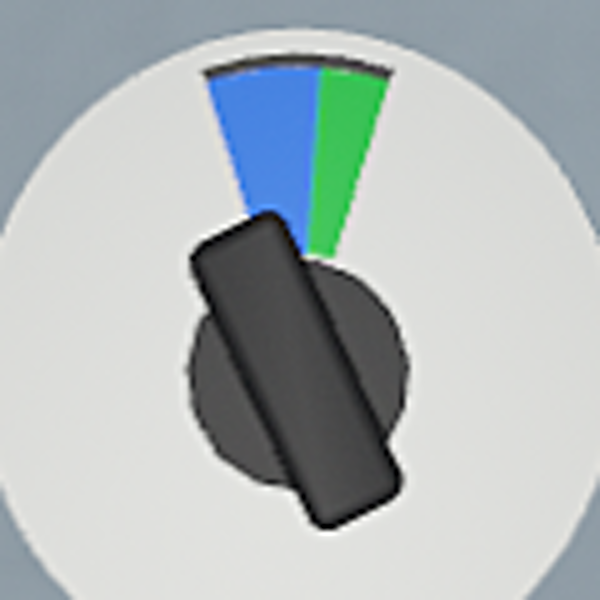

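The marker is within 1 mm and 0.7° of the bay. The boundary at -4.5° and the bar at +26° both put red at about -154° relative to the window, so I'll turn about 154° counter-clockwise (tool yaw negative) in two grasps. Between grasps the jaws should only open partway, because the handle block would be beside a finger.

```bash
python3 -c "
from h import *
shift([603.7,180.8,56],29)"
```

```text
t 8.05 pos [530.3 177.5 190.7] toolx 2.68 shift [7.320e+01 1.000e-01 1.348e+02] yaw -0.4593 j [ 13.7  24.9  96.7   0.   58.3 101. ]
```

```bash
python3 -m creep '[{"xyz":[20,0,0],"yaw":-0.08,"hand":1},{"xyz":[45,0,0],"yaw":-0.18,"hand":1},{"xyz":[65,0,5],"yaw":-0.28,"hand":1},{"xyz":[73,0,20],"yaw":-0.38,"hand":1},{"xyz":[73,0,40],"yaw":-0.46,"hand":1},{"xyz":[73,0,60],"yaw":-0.46,"hand":1},{"xyz":[73,0,70],"yaw":-0.46,"hand":0.6},{"xyz":[73,0,70],"yaw":-0.46,"hand":0.6},{"xyz":[73,0,70],"yaw":-0.46,"hand":0.6}]' 25
python3 - <<'E'
from h import *
cv2.imwrite("pics/w7.png",imaging.snapshot("wrist"));shift([603.7,180.8,56],29)
E
```

```text
t: 8.8
ee_pos: [602.6, 180.7, 119.3]
ee_rot: [[0.875, 0.485, -0.002], [0.485, -0.875, -0.0], [-0.002, -0.001, -1.0]]
force: [-0.4, 0.0, 0.7]
opening: 52.2
t 8.85 pos [603.1 180.9 120.4] toolx 29.01 shift [ 0.5  0.3 64.4] yaw 0.0003 j [12.5 36.7 88.   0.  55.3 73.4]
```

View pics/w7.png

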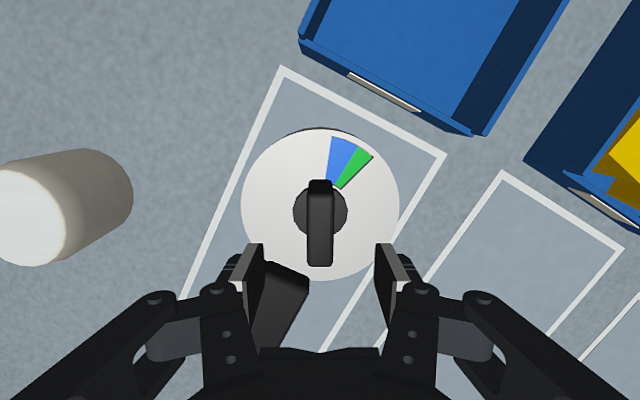

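The bar is centred between the jaws at (320,222) and parallel to them. Descending to the knob and closing.

```bash
python3 -m creep '[{"xyz":[0,0,12],"yaw":0,"hand":0.6},{"xyz":[0,0,30],"yaw":0,"hand":0.6},{"xyz":[0,0,46],"yaw":0,"hand":0.6},{"xyz":[0,0,58],"yaw":0,"hand":0.6},{"xyz":[0,0,63],"yaw":0,"hand":0.6},{"xyz":[0,0,63],"yaw":0,"hand":0.3},{"xyz":[0,0,63],"yaw":0,"hand":0},{"xyz":[0,0,63],"yaw":0,"hand":0},{"xyz":[0,0,63],"yaw":0,"hand":0},{"xyz":[0,0,63],"yaw":0,"hand":0},{"xyz":[0,0,63],"yaw":0,"hand":0}]' 25
python3 - <<'E'
from h import *
cv2.imwrite("pics/w8.png",imaging.snapshot("wrist"));shift([603.7,180.8,56],29);s=get_state();print(s["opening"],s["force"])
E
```

```text
t: 9.77
ee_pos: [603.6, 180.9, 58.2]
ee_rot: [[0.874, 0.485, 0.002], [0.485, -0.874, 0.0], [0.002, 0.001, -1.0]]
force: [0.1, -0.4, 6.7]
opening: 15.6
t 9.8167 pos [603.6 180.9  58.3] toolx 29.03 shift [0.  0.1 2.3] yaw 0.0006 j [12.4 41.7 89.3 -0.  48.9 73.4]
15.724760184607552 [ 0.10651584 -0.7927343   6.50620332]
```

View pics/w8.png

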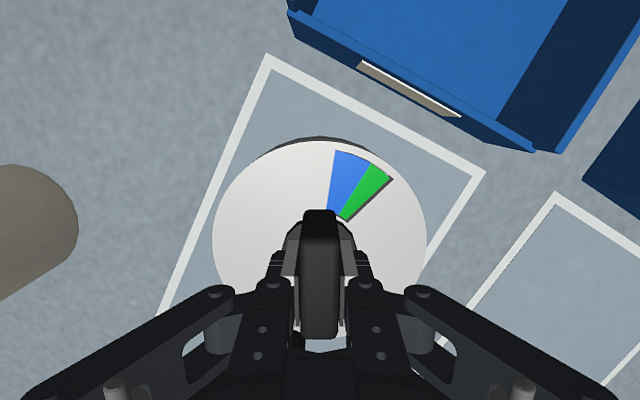

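The knob is held at 15.7 mm. Turning the first half, -1.34 rad.

```bash
python3 -m creep '[{"xyz":[0,0,0],"yaw":-0.07,"hand":0},{"xyz":[0,0,0],"yaw":-0.19,"hand":0},{"xyz":[0,0,0],"yaw":-0.31,"hand":0},{"xyz":[0,0,0],"yaw":-0.43,"hand":0},{"xyz":[0,0,0],"yaw":-0.55,"hand":0},{"xyz":[0,0,0],"yaw":-0.67,"hand":0},{"xyz":[0,0,0],"yaw":-0.79,"hand":0},{"xyz":[0,0,0],"yaw":-0.91,"hand":0},{"xyz":[0,0,0],"yaw":-1.03,"hand":0},{"xyz":[0,0,0],"yaw":-1.15,"hand":0},{"xyz":[0,0,0],"yaw":-1.27,"hand":0},{"xyz":[0,0,0],"yaw":-1.34,"hand":0}]'
python3 - <<'E'
from h import *
cv2.imwrite("pics/w9.png",imaging.snapshot("wrist"));shift([603.7,180.8,56],106);s=get_state();print(s["opening"],s["force"],s["ft_torque"])
E
```

```text
t: 10.82
ee_pos: [604.2, 180.7, 58.3]
ee_rot: [[-0.279, 0.96, 0.003], [0.96, 0.279, 0.0], [-0.001, 0.003, -1.0]]
force: [3.0, -3.0, 3.9]
opening: 16.1
t 10.8667 pos [604.2 180.6  58.3] toolx 106.32 shift [ 0.3 -0.5  2.3] yaw 0.0057 j [12.4 41.8 89.2 -0.  48.8 -3.9]
15.33284524139834 [ 4.07863334 -3.18676773  4.94246938] [-0.41796952 -0.49221946  0.02550704]
```

View pics/w9.png

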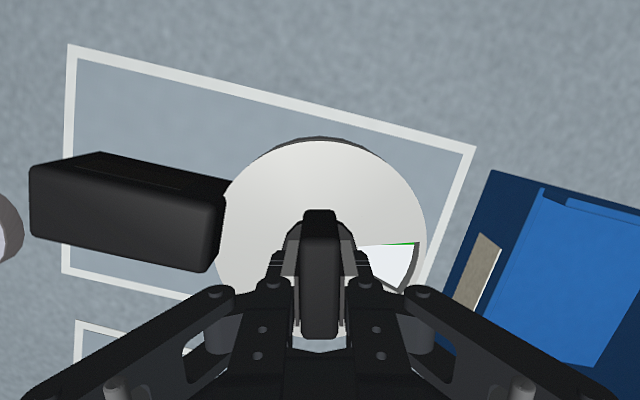

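The marker stayed put, and the window is now white with a sliver of green at (405,244). That matches a turn of about 77°. Letting go partway and taking the knob again.

```bash
python3 -m creep '[{"xyz":[0,0,0],"yaw":0,"hand":0.35},{"xyz":[0,0,0],"yaw":0,"hand":0.35},{"xyz":[0,0,0],"yaw":0,"hand":0.35},{"xyz":[0,0,0],"yaw":0,"hand":0.35}]'
python3 -m creep '[{"xyz":[0,0,0],"yaw":0,"hand":0},{"xyz":[0,0,0],"yaw":0,"hand":0},{"xyz":[0,0,0],"yaw":0,"hand":0},{"xyz":[0,0,0],"yaw":0,"hand":0},{"xyz":[0,0,0],"yaw":0,"hand":0}]'
python3 -c "
from h import *
shift([603.7,180.8,56],182.8)"
```

```text
t: 11.2
ee_pos: [602.7, 180.9, 57.0]
ee_rot: [[-0.271, 0.963, -0.001], [0.963, 0.271, -0.0], [0.0, -0.001, -1.0]]
force: [-0.4, -0.4, 0.9]
opening: 29.4
t: 11.62
ee_pos: [603.0, 180.9, 57.3]
ee_rot: [[-0.272, 0.962, 0.0], [0.962, 0.272, 0.0], [0.0, 0.0, -1.0]]
force: [0.1, -0.4, -0.4]
opening: 15.3
t 11.6167 pos [603.  180.9  57.3] toolx 105.8 shift [-0.3  0.6  1.3] yaw -1.3439 j [12.5 41.8 89.3  0.  48.9 -3.3]
```

```bash
python3 -m creep '[{"xyz":[0,0,0],"yaw":-0.07,"hand":0},{"xyz":[0,0,0],"yaw":-0.19,"hand":0},{"xyz":[0,0,0],"yaw":-0.31,"hand":0},{"xyz":[0,0,0],"yaw":-0.43,"hand":0},{"xyz":[0,0,0],"yaw":-0.55,"hand":0},{"xyz":[0,0,0],"yaw":-0.67,"hand":0},{"xyz":[0,0,0],"yaw":-0.79,"hand":0},{"xyz":[0,0,0],"yaw":-0.91,"hand":0},{"xyz":[0,0,0],"yaw":-1.03,"hand":0},{"xyz":[0,0,0],"yaw":-1.15,"hand":0},{"xyz":[0,0,0],"yaw":-1.27,"hand":0},{"xyz":[0,0,0],"yaw":-1.35,"hand":0}]'
python3 -m creep '[{"xyz":[0,0,0],"yaw":0,"hand":0},{"xyz":[0,0,0],"yaw":0,"hand":0},{"xyz":[0,0,0],"yaw":0,"hand":0.5},{"xyz":[0,0,0],"yaw":0,"hand":0.6},{"xyz":[0,0,0],"yaw":0,"hand":0.7},{"xyz":[0,0,0],"yaw":0,"hand":0.7},{"xyz":[0,0,-15],"yaw":0,"hand":0.7},{"xyz":[0,0,-45],"yaw":0,"hand":0.7},{"xyz":[0,0,-80],"yaw":0,"hand":0.7},{"xyz":[0,0,-115],"yaw":0,"hand":0.7},{"xyz":[0,0,-130],"yaw":0,"hand":0.7},{"xyz":[0,0,-130],"yaw":0,"hand":0.7}]'
python3 - <<'E'
from h import *
import pickle
pickle.dump(imaging.camera_info("wrist"),open("ci10.pkl","wb"))
cv2.imwrite("pics/w10.png",imaging.snapshot("wrist"));shift([603.7,180.8,56],182.8)
E
```

```text
t: 12.62
ee_pos: [603.0, 180.8, 57.3]
ee_rot: [[-0.998, -0.061, -0.0], [-0.061, 0.998, 0.0], [0.0, 0.0, -1.0]]
force: [-0.6, 0.7, 0.5]
opening: 15.8
t: 13.62
ee_pos: [604.7, 181.2, 191.7]
ee_rot: [[-0.998, -0.055, 0.007], [-0.055, 0.999, 0.001], [-0.007, 0.001, -1.0]]
force: [0.3, -0.7, 0.2]
opening: 59.6
t 13.6667 pos [603.7 181.  189. ] toolx -176.87 shift [  0.5  -0.2 133. ] yaw 0.0058 j [ 12.5  31.9  85.5   0.   62.4 -80.7]
```

View pics/w10.png

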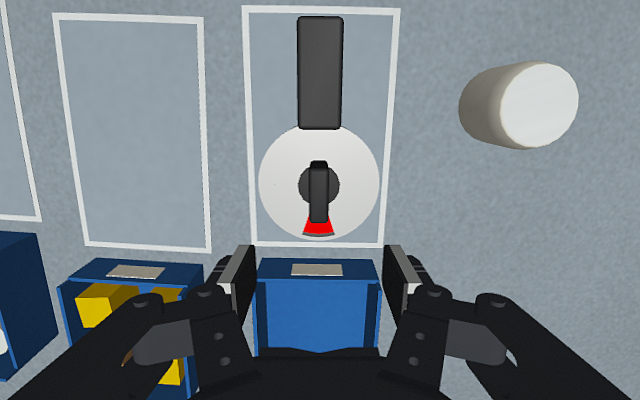

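Red alone fills the window at (318,227), and the knob lines up with the handle. I'll check the numbers.

Run:
```python
import re
from h import *
import pickle
ci=pickle.load(open("ci10.pkl","rb"));im=cv2.imread("pics/w10.png");g=im.astype(int).mean(2)
def big(m,x0,y0,x1,y1):
    mm=np.zeros(m.shape,np.uint8);mm[y0:y1,x0:x1]=m[y0:y1,x0:x1]
    c,_=cv2.findContours(mm,cv2.RETR_EXTERNAL,cv2.CHAIN_APPROX_NONE);return max(c,key=cv2.contourArea)
W=lambda c,z:np.array([onz("wrist",u,v,z,ci)[:2] for u,v in np.asarray(c).reshape(-1,2)])
P=W([(400,9),(243,6),(257,248),(384,245)],0);print("pad",P.round(1),P.mean(0))
h=W(big(g>185,254,120,384,242),31).astype(np.float32);C,r=cv2.minEnclosingCircle(h);print("housing",C,r)
H=cv2.minAreaRect(W(big(g<95,290,10,350,132),50).astype(np.float32));print("handle",H)
d=np.array(C)-H[0];a=np.arctan2(d[1],d[0]);print("axis",np.degrees(a),"origin",np.array(C)-40*d/np.linalg.norm(d))
print("knob",cv2.minAreaRect(W(big(g<57,300,155,338,225),72).astype(np.float32)))
b,gg,rr=cv2.split(im.astype(int));m=(rr>180)&(gg<60)&(b<60);m[:210]=0;m[240:]=0
ys,xs=np.nonzero(m);w=W(np.c_[xs,ys],22)-C;an=np.degrees(np.arctan2(w[:,1],w[:,0])-a);print("red",len(an),np.percentile(an,[1,50,99]))
cv2.imwrite("pics/c10.png",cv2.resize(im[110:245,250:390],None,fx=4,fy=4,interpolation=cv2.INTER_CUBIC))
```

```text
pad [[446.8 243.8]
 [452.1 106. ]
 [682.7 119.2]
 [671.9 254.2]] [563.34242907 180.79492339]
housing (601.6239624023438, 180.34901428222656) 54.79559326171875
handle ((510.0130615234375, 176.17115783691406), (82.89161682128906, 34.96826171875), 2.4621806144714355)
axis 2.6111281505703143 origin [561.66549279 178.52673387]
knob ((598.0128173828125, 180.2740478515625), (49.18679428100586, 28.81804847717285), 3.110105276107788)
red 296 [-15.84410625   0.05260949  15.94225166]
```

View pics/c10.png

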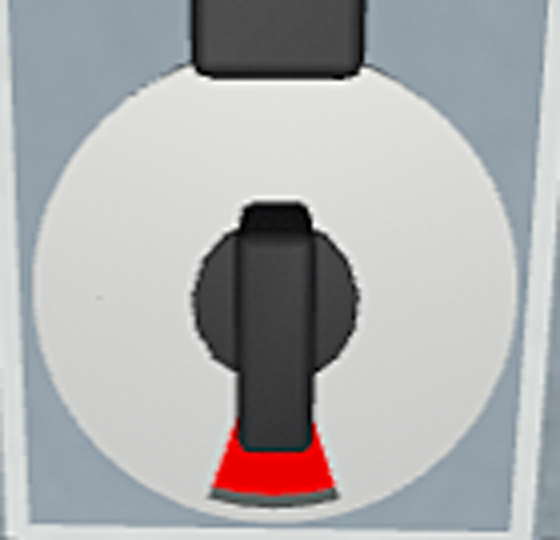

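The crop shows red filling the whole wedge. The knob at 3.1° agrees with the marker's axis at 2.6°, the origin is about 2 mm from the pad centre, and the robot is well clear. Handing in.

```bash
python3 -c "
from h import *
print(get_state()['t'],bot.hand_in())"
```

```text
the job is handed in; nothing more can be done
13.6667 None
```

I parked the smaller marker on the empty bin's pad with its wheel end to the bin and turned the wheel until red filled the window. I handed in at t = 13.7 s; no verdict is reported.

- **Moves:** I picked the marker up by its handle, set it down and let go. I then turned the knob about 154° counter-clockwise in two grasps and raised the arm clear.
- **Marker position:** just after placing, its origin was about 1 mm and 0.7° from the pad's centre and axis. The last wrist image gave about 3 mm. The views disagree by about 3 mm on the pad and marker positions, well inside the 20 mm limit.
- **Red sector:** only red shows, centred to within 0.1° of the marker's axis. The knob's bar agrees to about 0.5°, although the outline used for it included part of the hub and shadow.
- **Loose parts:** I kept the arm away from the oil filter, carton and bearing, but did not re-measure them at the end.

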